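# Square up the cradle board and hold the offset casting level above it

### The job

Push the plywood cradle board along the bench until it sits square and flush in the corner of the wooden fence. Then pick up the cast aluminium offset lever by its balance point and hold it level about 100 mm above the cradle board, its big boss straight over the round seat and its small eye straight over the rest, ready to be lowered; finish while still holding it there. Leave the other things on the bench where they are.

Things in the scene. Friction and masses are not known exactly. Their poses are not given: they have to be found in the camera images.
- lever: Aluminium casting, 0.44 to 0.72 kg, 236 long: big boss (diameter 56, 42 high) and small eye (diameter 36, 34 high) 190 apart, joined by a straight bar 18 wide with upright flat sides, 12 to 34 above the underside. Stands on boss and eye. Origin: under the balance point, at underside level: on the bar, 60 from the boss centre, 130 from the eye centre. x runs along the bar from boss to eye, z up.
- boss (a point): Centre of the underside of the lever's big boss (lever x = -60 mm).
- eye (a point): Centre of the underside of the lever's small eye (lever x = +130 mm).
- fence: L-shaped dark wood fence fixed to the bench, rails 30 high, 22 thick. Origin: the inner corner at bench height; x away from the robot, y to its left. Back rail: inner face along -y from the origin (278 long), the board goes on its near (-x) side. Side rail: inner face along -x (150 long), the board goes on its right (-y) side.
- cradle: Loose plywood board, 0.34 to 0.55 kg, 100 (x) by 265 (y) by 18 thick, flat on the bench, a few cm out of the fence corner and a little turned. Origin: centre of its underside. Home, its axes are parallel to the fence's, its far long edge (+x) touching the back rail and its left end (+y) the side rail. Carries a seat ring and a rest.
- corner (a point): The board's corner (+x, +y) at its underside; it meets the fence's origin when the board is home.
- seat (a point): Centre of the round seat on the board's top (18 above its underside), towards the board's -y end, cradle (0, -82.5): a ring 9 high, 84 outside and 66 inside diameter, for the big boss.
- rest (a point): Centre of the rest on the board's top, towards the +y end, cradle (0, 107.5): between two low cheeks 12 high and 48 apart, for the small eye.
- flange: Bystander: dark steel pipe flange, diameter 84, 32 high. Origin under its centre. Leave alone.
- coupling: Bystander: upright aluminium pipe coupling, diameter 48, 45 high. Origin under its centre. Leave alone.
- elbow: Bystander: small flanged aluminium elbow, 64 wide, 44 high, its outlet to +x. Origin under its foot. Leave alone.
- wrench: Bystander: wrench lying on the left of the bench. Leave alone.
Things that resemble listed ones, but are neither listed nor needed, are in the scene too. Of the things that look like the lever, the largest one is meant.

How it is judged:
By the outcome, as a careful person would: the job done as asked, in the order asked, and still so for the second after the job is handed in, while the arm keeps its last pose, push and grip.
It also fails if it takes over 64 s, if anything falls off the work surface, if the arm or the gripper's body presses on something with over 40 N, if the wrist force passes 120 N, or if a joint passes its speed limit or range.

### The arm

A 7-joint arm with a two-finger parallel gripper is mounted at the origin on the work surface. World frame = base frame: x ahead of the robot, y to its left, z up, the work surface at z = 0. Lengths are in mm, angles in rad, forces in N, time in s.
With the tool pointing down it reaches from about 400 to 850 mm from the base axis. Payload 10.4 kg.
Tool frame: the origin (TCP) lies midway between the tips of the shut fingers; the grasp point (between the pads) lies 19 mm behind it; x points along the fingers, y is the direction in which the jaws open and shut, and the axes are right-handed (so a half turn about x gives the same grasp; the last joint's range is limited). The gripper opens to 87 mm and grips with 3 to 60 N. Pads are 19 mm wide; open, the fingers measure 117 mm over their backs; the gripper's body (75 mm by 190 mm) begins 51 mm behind the grasp point.
Start: joints at [-1.14, 0.332, -0.065, 1.46, 0.022, 1.35, -0.088], TCP at [273.981, 561.771, 222.576] pointing down, gripper open.
Joint ranges: [-2.6, 2.6], [-0.5, 2.12], [-1.47, 1.34], [0.16, 2.42], [-1.27, 4.41], [0.06, 2.06], [-2.6, 2.6]. Speed limits (rad/s): [2.22, 2.22, 2.79, 2.79, 3.14, 3.14, 3.14].

### API

Orientations are given as a unit quaternion [w, x, y, z].
In Python, from rig import arm, imaging gives the robot as it stands.
- The arm moves only by the shell command python3 -m inch 'ROWS' [FORCE]. ROWS is JSON, a list of rows, each a list of 7 numbers: the closure in counts, from 0 (fully open) to 255 (shut), then the shift along the tool's x, y, z in cm, then the turn, a rotation vector about the tool's x, y, z in rad. In form: [[grip, x, y, z, wx, wy, wz], ...]. A call has 1 to 12 rows; each row shifts and turns the commanded pose from where the row before left it, along the tool's axes as they then stand; what a row does not reach is not made up. A row lasts 1/8 s, in which the tool goes at most 62.5 mm and 10.7 degrees, less where a joint would pass 70% of its speed; a pose out of reach is approached as far as the arm can. A call is refused whole if a number of a shift passes 6.25 or a number of a turn 0.188, either way. A call with a gripper value outside its range is refused whole. The fingers move at their own pace and stop on an object; FORCE is the grip in N (left out, the last holds). Time passes only in rows, so rows that do not move let the fingers close. It gives the time, the measured TCP pose, the force and the opening at its end, in the units of the state.
- arm.get_obs(): the state, without advancing time (a new reading comes with each control period).
- imaging.snapshot(name): name is "side" or "top" or "wrist"; returns a dict with "pixels" (400x640x3 uint8, red, green, blue), "K" (3x3 intrinsics, pixels), "k1" (the pictures are not rectified: a ray, as slopes to the right and down, at radius r is drawn at 1 + k1 r^2 times it, then the intrinsics apply), "camera_from_world" (4x4, takes a point from world to camera coordinates); the wrist camera has in their place "T_tool_cam" (4x4, takes a point from camera to tool coordinates, whose origin is the TCP and whose axes are the tool frame's). Camera axes: x right, y down, z forward; pixel columns grow to the right and rows downward; lengths in mm; the calibration is good to about 2 mm. A picture is of the moment at which its call begins: read the wrist's pose just before it. There is no depth.
- arm.hand_in(): hands the job in, once; it reports no verdict.
The state is a dict: "t": time; "joints": joint angles; "qvel": joint speeds; "tau": joint torques, N m; "tcp_pos": TCP position; "tcp_rot": TCP orientation; "contact_force": force on the tool from outside, world axes, zero at the start; "torque": the same for the moment, N m; "finger_gap": finger opening in mm.
Only numpy, scipy, OpenCV 4.12 (cv2) and the standard library are available. Lean on these libraries where they do the work, as an engineer would, in place of code of your own. Each camera call takes 0.05 s, during which the arm holds its last target. There are 200 camera calls.

## Working session

There is one attempt and no reset: what is moved stays moved. The work goes in short steps, Python scripts to look and compute and a shell command to move; the robot and the scene stay as the last step left them, time stands still between calls to the robot, and variables do not carry over. Pictures are saved under pics/ and viewed, about 8 in all and at most 12, crops included, and the job is handed in when it is done.

```bash
ls; mkdir -p pics; cat > h.py <<'E'
import numpy as np,cv2
from rig import arm,imaging
from scipy.spatial.transform import Rotation as R
def tool(o=None):
    o=o or arm.get_obs();q=o["tcp_rot"];T=np.eye(4)
    T[:3,:3]=R.from_quat([q[1],q[2],q[3],q[0]]).as_matrix();T[:3,3]=o["tcp_pos"];return T
def snap(n,f):
    T=tool();s=imaging.snapshot(n)
    cfw=np.array(s["camera_from_world"]) if n!="wrist" else np.linalg.inv(T@np.array(s["T_tool_cam"]))
    np.savez("pics/"+f+".npz",px=s["pixels"],K=s["K"],k1=s["k1"],C=cfw)
    cv2.imwrite("pics/"+f+".png",s["pixels"][:,:,::-1])
def load(f): return np.load("pics/"+f+".npz")
def world(f,uv,z):
    d=load(f);uv=np.array(uv,float).reshape(-1,2);W=np.linalg.inv(d["C"]);out=[]
    for (u,v),zz in zip(uv,np.broadcast_to(z,len(uv))):
        p=np.array([(u-d["K"][0,2])/d["K"][0,0],(v-d["K"][1,2])/d["K"][1,1]]);q=p.copy()
        for _ in range(30): q=p/(1+d["k1"]*(q@q))
        r=W[:3,:3]@[q[0],q[1],1];o=W[:3,3];out.append(o+r*(zz-o[2])/r[2])
    return np.array(out).round(1)
def pix(f,P):
    d=load(f);P=np.array(P,float).reshape(-1,3);c=P@d["C"][:3,:3].T+d["C"][:3,3];q=c[:,:2]/c[:,2:]
    q=q*(1+d["k1"]*(q**2).sum(1,keepdims=True));return (q*[d["K"][0,0],d["K"][1,1]]+d["K"][:2,2]).round(1)
def crop(f,x,y,w,h,s,out):
    im=cv2.imread("pics/"+f+".png")[y:y+h,x:x+w];cv2.imwrite("pics/"+out+".png",cv2.resize(im,None,fx=s,fy=s,interpolation=cv2.INTER_CUBIC))
E
python3 -c "
from h import *
snap('top','top0');snap('side','side0');o=arm.get_obs();print(o);print(tool().round(3))
for f in('top0','side0'):print(np.linalg.inv(load(f)['C']).round(2),load(f)['K'],load(f)['k1'])
a=cv2.imread('pics/top0.png');cv2.imwrite('pics/top0b.png',cv2.resize(a,(800,500)))
"
```

```text
pics
{'t': 0.1, 'joints': array([-1.13961744,  0.33279232, -0.06470038,  1.46085596,  0.02160697,
        1.34992109, -0.08848811]), 'qvel': array([-0.00021343, -0.00208734, -0.00044176, -0.00094132,  0.00059423,
        0.00044463, -0.00093738]), 'tau': array([ 1.13985981e-03, -6.24550653e+01,  2.46943283e-02, -3.90714133e+01,
       -6.12363685e-02,  3.67184426e-02,  8.34295201e-05]), 'tcp_pos': array([273.82894713, 561.42753166, 221.84438463]), 'tcp_rot': array([ 0.68890764,  0.15860476,  0.68906575, -0.15949667]), 'contact_force': array([-0.05334287, -0.29941216,  0.0335862 ]), 'torque': array([-0.01495256, -0.04597176,  0.01017303]), 'finger_gap': 87.11835375038207}
[[-1.00000e-03  4.38000e-01  8.99000e-01  2.73829e+02]
 [-1.00000e-03  8.99000e-01 -4.38000e-01  5.61428e+02]
 [-1.00000e+00 -1.00000e-03  0.00000e+00  2.21844e+02]
 [ 0.00000e+00  0.00000e+00  0.00000e+00  1.00000e+00]]
[[-1.00000e-02 -1.00000e+00  9.00000e-02  3.66680e+02]
 [-1.00000e+00  1.00000e-02  1.00000e-02  1.85000e+01]
 [-1.00000e-02 -8.00000e-02 -1.00000e+00  1.34704e+03]
 [ 0.00000e+00  0.00000e+00  0.00000e+00  1.00000e+00]] [[386.46354923   0.         320.47136699]
 [  0.         386.46354923 208.48372722]
 [  0.           0.           1.        ]] -0.006056441681127399
[[ 7.1000e-01 -3.7000e-01  6.0000e-01 -2.5143e+02]
 [-7.0000e-01 -3.5000e-01  6.2000e-01 -7.4181e+02]
 [-2.0000e-02 -8.6000e-01 -5.1000e-01  6.6591e+02]
 [ 0.0000e+00  0.0000e+00  0.0000e+00  1.0000e+00]] [[423.13276582   0.         322.64724072]
 [  0.         423.13276582 194.58982863]
 [  0.           0.           1.        ]] -0.10042002154057801
```

View pics/top0b.png

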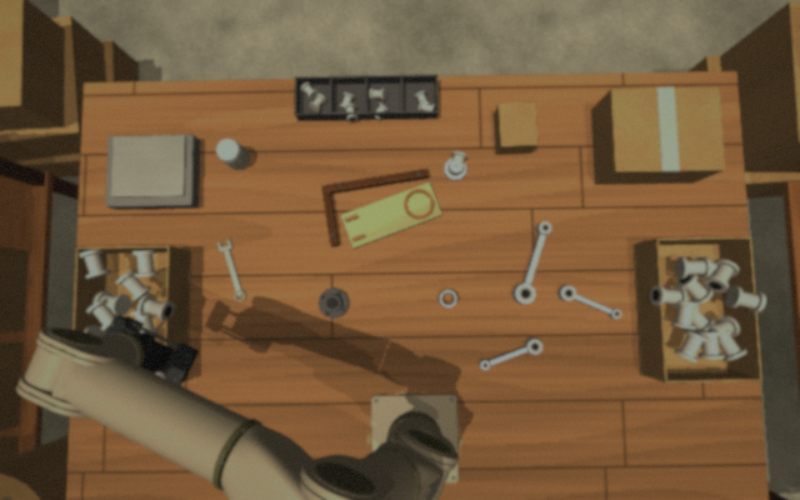

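View pics/side0.png

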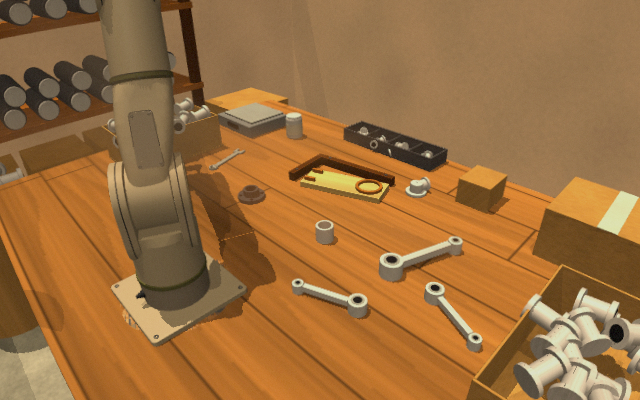

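Overview: the lever candidates are at (525,294)-(545,228), which is the largest, (568,293)-(616,314) and (485,366)-(535,347) in the 800-px top picture. I choose the first. The fence corner is near (325,187), with the board to its lower right.

```bash
python3 -c "
from h import *
crop('top0',250,125,200,130,4,'c1')
"
```

```text
(no output)
```

View pics/c1.png

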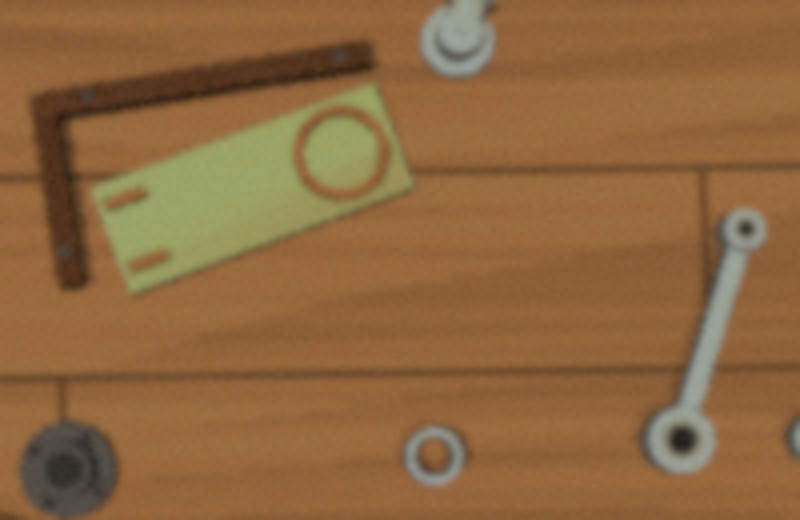

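The crop shows the fence's inner corner at about (70,115), the board corners at (92,187), (378,83), (414,187) and (132,293), the lever boss at (681,439) and its eye at (745,229).

```bash
python3 -c "
from h import *
U=lambda L:np.array(L)/4+[250,125]
B=world('top0',U([(92,187),(378,83),(414,187),(132,293)]),18);print('board',B.tolist())
for i in range(4):
  d=B[(i+1)%4]-B[i];print(np.hypot(*d[:2]),np.degrees(np.arctan2(d[1],d[0])))
F=world('top0',U([(70,114),(373,67),(88,286),(32,95),(370,41),(60,290)]),30);print('fence',F.tolist())
for a,b in((0,1),(0,2),(3,4),(3,5)):
  d=F[b]-F[a];print(np.hypot(*d[:2]),np.degrees(np.arctan2(d[1],d[0])))
L=world('top0',U([(681,439),(745,229)]),[42,34]);print(L,np.linalg.norm((L[1]-L[0])[:2]),np.degrees(np.arctan2(*(L[1]-L[0])[[1,0]])))
print(world('top0',U([(458,38),(435,455),(68,468)]),[44,45,32]))
"
```

```text
board [[611.0, 192.9, 18.0], [699.1, -57.9, 18.0], [606.6, -87.4, 18.0], [517.6, 158.5, 18.0]]
265.8237197843714 -70.64485305982782
97.09016428042544 -162.3115337517672
261.5106307590573 109.89700100151562
99.53351194447022 20.219173633874746
fence [[673.1, 210.2, 30.0], [710.3, -53.1, 30.0], [522.8, 195.0, 30.0], [690.4, 243.2, 30.0], [733.3, -51.0, 30.0], [519.7, 219.1, 30.0]]
265.91489239980524 -81.95826526209731
151.06664092379899 -174.22525010814437
297.31136877018344 -81.70364959647561
172.39286528160025 -171.96390212181188
[[ 384.4 -305.2   42. ]
 [ 562.9 -368.3   34. ]] 189.3247474579063 -19.468572760588824
[[ 730.8 -125.9   44. ]
 [ 373.9  -98.    45. ]
 [ 367.4  212.3   32. ]]
```

```bash
python3 -m inch '[[0,0,-3.48,4.29,0,0,0],[0,0,-3.48,4.29,0,0,0],[0,0,-3.48,4.29,0,0,0],[0,0,-3.48,4.29,0,0,0],[0,0,-3.48,4.29,0,0,0],[0,0,-3.48,4.29,0,0,0],[0,0,-3.48,4.29,0,0,0],[0,0,-3.48,4.29,0,0,0],[0,0,-3.48,4.29,0,0,0],[0,0,-3.48,4.29,0,0,0],[0,0,0,0,-0.18,0,0],[0,0,0,0,-0.18,0,0]]'
python3 -m inch '[[0,0,0,0,-0.18,0,0],[0,0,0,0,-0.055,0,0],[0,0,0,0,0,0,0],[0,0,0,0,0,0,0]]'
python3 -c "
from h import *
print(tool().round(3));snap('wrist','w1')"
```

```text
t: 1.6
tcp_pos: [506.9, 60.1, 222.2]
tcp_rot: [0.706, 0.032, 0.707, -0.032]
contact_force: [0.4, -0.1, 0.2]
finger_gap: 87.0
t: 2.1
tcp_pos: [506.9, 60.9, 222.4]
tcp_rot: [0.705, -0.049, 0.705, 0.049]
contact_force: [-0.2, -0.1, 0.2]
finger_gap: 87.3
[[-0.00000e+00 -1.39000e-01  9.90000e-01  5.06915e+02]
 [ 0.00000e+00  9.90000e-01  1.39000e-01  6.09210e+01]
 [-1.00000e+00  0.00000e+00 -0.00000e+00  2.22406e+02]
 [ 0.00000e+00  0.00000e+00  0.00000e+00  1.00000e+00]]
```

View pics/w1.png

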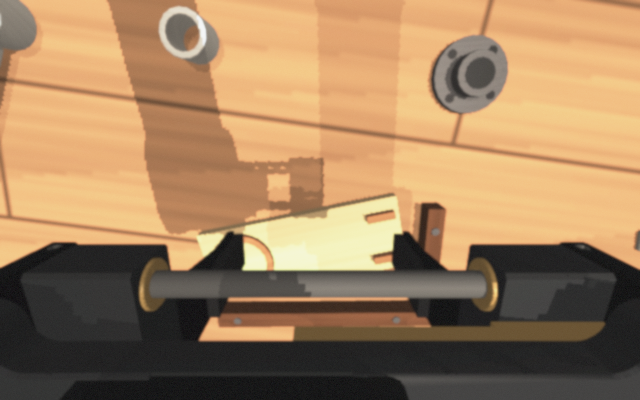

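The wrist view shows the board ahead of the fingers and the back rail horizontal near row 310, so the tool is square to the fence. Descend and push in x.

```bash
python3 -m inch '[[0,5.3,0,0,0,0,0],[0,5.3,0,0,0,0,0],[0,5.3,0,0,0,0,0],[0,5.5,0,0,0,0,0],[0,0,0,0,0,0,0]]'
python3 -m inch '[[0,0,0,1,0,0,0],[0,0,0,1,0,0,0],[0,0,0,1,0,0,0],[0,0,0,1,0,0,0],[0,0,0,0.8,0,0,0],[0,0,0,0.6,0,0,0],[0,0,0,0.5,0,0,0],[0,0,0,0.4,0,0,0],[0,0,0,0.3,0,0,0],[0,0,0,0,0,0,0]]'
```

```text
t: 2.78
tcp_pos: [504.3, 60.3, 5.7]
tcp_rot: [0.703, -0.05, 0.708, 0.049]
contact_force: [0.5, 0.1, 1.3]
finger_gap: 87.3
t: 4.03
tcp_pos: [572.8, 70.1, 8.6]
tcp_rot: [0.706, -0.05, 0.705, 0.05]
contact_force: [-0.7, 0.2, 0.2]
finger_gap: 87.3
```

```bash
for i in 1; do python3 -m inch '[[0,0,0,0.3,0,0,0],[0,0,0,0.2,0,0,0]]'; done
python3 -m inch '[[0,0,0,0.15,0,0,0],[0,0,0,0.15,0,0,0]]'
python3 -m inch '[[0,0,0,0.1,0,0,0],[0,0,0,0.1,0,0,0]]'
```

```text
t: 4.28
tcp_pos: [577.2, 70.8, 8.5]
tcp_rot: [0.705, -0.05, 0.705, 0.05]
contact_force: [-4.1, 0.3, 1.8]
finger_gap: 86.9
t: 4.53
tcp_pos: [580.3, 71.3, 8.5]
tcp_rot: [0.705, -0.05, 0.705, 0.05]
contact_force: [-3.0, -0.9, 0.7]
finger_gap: 87.0
t: 4.78
tcp_pos: [582.3, 71.6, 8.5]
tcp_rot: [0.705, -0.05, 0.705, 0.05]
contact_force: [-2.7, -0.4, 1.2]
finger_gap: 86.9
```

```bash
python3 -c "
from h import *
snap('top','top1');crop('top1',240,125,160,100,5,'c2')"
```

```text
(no output)
```

View pics/c2.png

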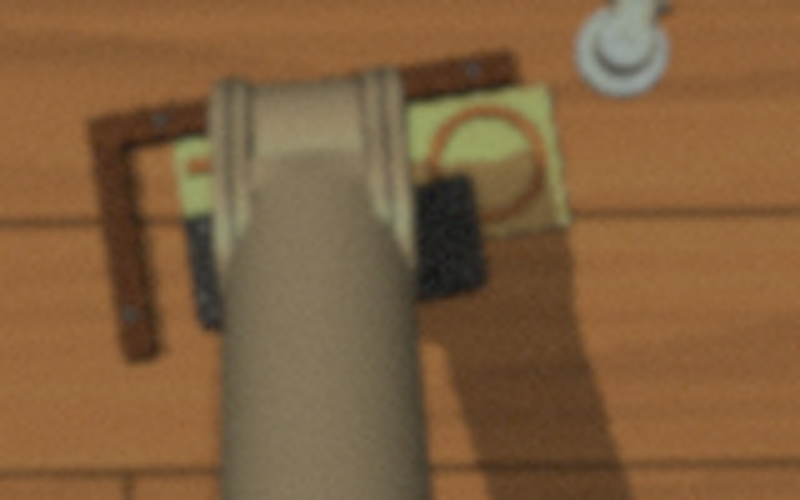

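The board is squared against or near the back rail, with about 30 mm left towards the side rail (board end at x≈175, rail face at ≈135). I keep nudging until the force rises.

```bash
python3 -m inch '[[0,0,0,0.15,0,0,0],[0,0,0,0.15,0,0,0]]'
python3 -m inch '[[0,0,0,0.15,0,0,0],[0,0,0,0.1,0,0,0]]'
```

```text
t: 5.08
tcp_pos: [585.1, 72.0, 8.5]
tcp_rot: [0.705, -0.05, 0.705, 0.05]
contact_force: [-6.9, -1.8, 3.5]
finger_gap: 86.8
t: 5.32
tcp_pos: [585.5, 71.9, 8.1]
tcp_rot: [0.704, -0.05, 0.707, 0.05]
contact_force: [-14.6, -3.5, 10.9]
finger_gap: 86.8
```

```bash
python3 -m inch '[[255,0,0,-1.5,0,0,0],[255,-3.5,0,-0.8,0,0,0],[255,-3.5,0,0,0,0,0],[255,0,-4.9,2,0,0,0],[255,0,-4.9,2,0,0,0],[255,0,-4.9,2,0,0,0],[255,0,-4.9,1.8,0,0,0],[255,0,0,0,0,0,0],[255,0,0,0,0,0,0]]' 30
python3 -c "
from h import *
snap('wrist','w2');snap('top','top2');crop('top2',240,125,160,100,5,'c3')"
```

```text
t: 6.45
tcp_pos: [670.0, -113.5, 78.3]
tcp_rot: [0.705, -0.05, 0.705, 0.05]
contact_force: [0.1, -0.0, -1.0]
finger_gap: 5.3
```

View pics/c3.png

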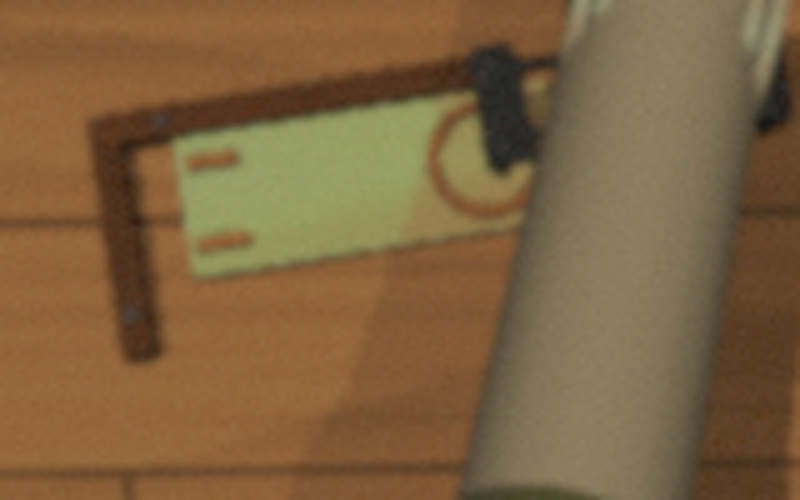

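The board lies flush and square along the back rail. Its left end is at x≈175–192, and the side rail's face is about 35–40 crop px away.

```bash
python3 -c "
from h import *
U=lambda L:np.array(L)/5+[240,125]
B=world('top2',U([(173,138),(193,278)]),18);R_=world('top2',U([(133,148),(160,354)]),30)
a=np.radians(8.);M=np.array([[np.cos(a),np.sin(a)],[-np.sin(a),np.cos(a)]])
print(B,R_,(B[:,:2]-[671.7,217])@M.T,(R_[:,:2]-[671.7,217])@M.T)
T=tool();print((T[:2,3]-[671.7,217])@M.T)"
```

```text
[[678.7 187.   18. ]
 [579.5 173.5  18. ]] [[669.3 213.3  30. ]
 [525.2 195.   30. ]] [[  2.75668345 -30.68225377]
 [-97.35674583 -30.24490108]] [[  -2.89158384   -3.32997641]
 [-148.13608029   -1.39703822]]
[ -47.61086339 -325.70682719]
```

```bash
python3 -m inch '[[255,3.5,0,0,0,0,0],[255,3.5,0,0,0,0,0],[255,0,0,0,0,0,0]]'
python3 -m inch '[[255,0,0.8,0,0,0,0],[255,0,0.8,0,0,0,0],[255,0,0.8,0,0,0,0],[255,0,0.6,0,0,0,0],[255,0,0.5,0,0,0,0],[255,0,0.3,0,0,0,0]]'
python3 -m inch '[[255,0,0.15,0,0,0,0],[255,0,0.15,0,0,0,0]]'
```

```text
t: 6.92
tcp_pos: [667.7, -112.0, 6.1]
tcp_rot: [0.704, -0.05, 0.707, 0.051]
contact_force: [-0.4, 0.5, 0.7]
finger_gap: 0.6
t: 7.68
tcp_pos: [664.4, -76.3, 8.7]
tcp_rot: [0.705, -0.05, 0.705, 0.05]
contact_force: [0.9, -2.0, 1.1]
finger_gap: 0.3
t: 7.92
tcp_pos: [664.0, -73.7, 8.6]
tcp_rot: [0.705, -0.05, 0.705, 0.05]
contact_force: [0.6, -3.3, 1.5]
finger_gap: 0.3
```

```bash
python3 -m inch '[[255,0,0.15,0,0,0,0],[255,0,0.15,0,0,0,0]]'
python3 -m inch '[[255,0,0.15,0,0,0,0],[255,0,0.15,0,0,0,0]]'
python3 -m inch '[[255,0,0.1,0,0,0,0],[255,0,0.1,0,0,0,0]]'
```

```text
t: 8.18
tcp_pos: [663.5, -70.4, 8.5]
tcp_rot: [0.705, -0.05, 0.705, 0.05]
contact_force: [-0.2, -2.9, 2.2]
finger_gap: 0.4
t: 8.43
tcp_pos: [663.1, -67.3, 8.5]
tcp_rot: [0.705, -0.05, 0.705, 0.05]
contact_force: [1.3, -3.3, 2.1]
finger_gap: 0.4
t: 8.68
tcp_pos: [662.8, -65.3, 8.5]
tcp_rot: [0.705, -0.05, 0.705, 0.05]
contact_force: [0.4, -3.3, 1.0]
finger_gap: 0.5
```

```bash
python3 -m inch '[[255,0,0.15,0,0,0,0],[255,0,0.1,0,0,0,0]]'
python3 -m inch '[[255,0,0.1,0,0,0,0],[255,0,0.1,0,0,0,0]]'
python3 -m inch '[[255,0,0.1,0,0,0,0],[255,0,0.1,0,0,0,0]]'
```

```text
t: 8.93
tcp_pos: [662.5, -62.8, 8.5]
tcp_rot: [0.705, -0.05, 0.705, 0.05]
contact_force: [0.4, -2.9, 2.2]
finger_gap: 0.3
t: 9.18
tcp_pos: [662.2, -60.9, 8.5]
tcp_rot: [0.705, -0.05, 0.705, 0.05]
contact_force: [0.2, -3.7, 1.6]
finger_gap: -0.1
t: 9.43
tcp_pos: [661.9, -58.9, 8.5]
tcp_rot: [0.705, -0.05, 0.705, 0.05]
contact_force: [0.4, -2.7, 0.5]
finger_gap: 0.5
```

```bash
python3 -c "
from h import *
snap('top','top3');crop('top3',240,125,160,100,5,'c4')"
```

```text
(no output)
```

View pics/c4.png

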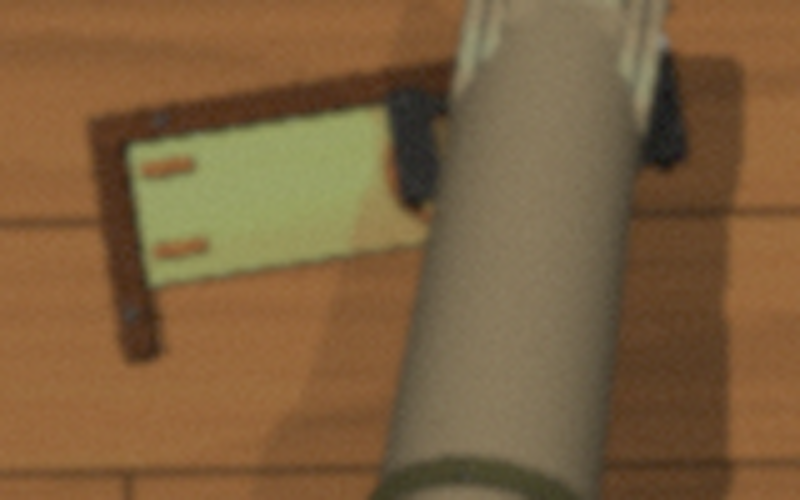

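The board's left end, at x≈127–150, is practically at the side rail, and it is still square. A few mm at most remain, so I nudge on until the force rises.

```bash
python3 -m inch '[[255,0,0.1,0,0,0,0],[255,0,0.1,0,0,0,0]]'
python3 -m inch '[[255,0,0.1,0,0,0,0],[255,0,0.1,0,0,0,0]]'
```

```text
t: 9.72
tcp_pos: [661.6, -56.9, 8.5]
tcp_rot: [0.705, -0.05, 0.705, 0.05]
contact_force: [-0.5, -2.5, 0.2]
finger_gap: 0.3
t: 9.98
tcp_pos: [661.4, -55.6, 8.5]
tcp_rot: [0.705, -0.05, 0.705, 0.049]
contact_force: [1.6, -6.5, -0.2]
finger_gap: 1.0
```

```bash
python3 -m inch '[[255,0,0.1,0,0,0,0],[255,0,0.1,0,0,0,0]]'
```

```text
t: 10.22
tcp_pos: [661.3, -55.6, 8.5]
tcp_rot: [0.706, -0.05, 0.705, 0.048]
contact_force: [3.1, -11.0, -1.5]
finger_gap: 0.3
```

```bash
python3 -m inch '[[255,0,0.1,0,0,0,0],[255,0,0.05,0,0,0,0]]'
```

```text
t: 10.48
tcp_pos: [661.3, -55.6, 8.7]
tcp_rot: [0.706, -0.051, 0.705, 0.047]
contact_force: [5.3, -13.8, -2.1]
finger_gap: 0.3
```

The end is stopped against the side rail at y = -55.6. Next I re-press the x side with open jaws.

```bash
python3 -m inch '[[255,0,-1,0,0,0,0],[255,-3.5,0,0,0,0,0],[0,-3.5,0,0,0,0,0],[0,0,4.8,-2.7,0,0,0],[0,0,4.8,-2.7,0,0,0],[0,0,5.1,-2.8,0,0,0],[0,3.5,0,0,0,0,0],[0,3.5,0,0,0,0,0],[0,0,0,0,0,0,0],[0,0,0,0.6,0,0,0],[0,0,0,0.5,0,0,0],[0,0,0,0.3,0,0,0]]'
python3 -m inch '[[0,0,0,0.2,0,0,0],[0,0,0,0.2,0,0,0]]'
python3 -m inch '[[0,0,0,0.15,0,0,0],[0,0,0,0.1,0,0,0]]'
```

```text
t: 11.98
tcp_pos: [575.4, 74.7, 9.5]
tcp_rot: [0.706, -0.05, 0.705, 0.05]
contact_force: [-0.4, 0.0, -0.4]
finger_gap: 85.5
t: 12.22
tcp_pos: [578.3, 75.1, 8.7]
tcp_rot: [0.705, -0.05, 0.705, 0.05]
contact_force: [-0.8, -0.6, -0.1]
finger_gap: 86.4
t: 12.48
tcp_pos: [580.7, 75.5, 8.5]
tcp_rot: [0.705, -0.05, 0.705, 0.05]
contact_force: [0.3, -0.7, -0.2]
finger_gap: 86.9
```

```bash
python3 -m inch '[[0,0,0,0.2,0,0,0],[0,0,0,0.2,0,0,0]]'
python3 -m inch '[[0,0,0,0.15,0,0,0],[0,0,0,0.1,0,0,0]]'
python3 -m inch '[[0,0,0,0.05,0,0,0],[0,0,0,0,0,0,0]]'
```

```text
t: 12.72
tcp_pos: [584.5, 76.0, 8.5]
tcp_rot: [0.705, -0.05, 0.706, 0.05]
contact_force: [-5.2, -0.3, 3.4]
finger_gap: 87.4
t: 12.98
tcp_pos: [584.9, 75.9, 8.1]
tcp_rot: [0.704, -0.05, 0.707, 0.05]
contact_force: [-12.1, -3.0, 8.4]
finger_gap: 87.0
t: 13.22
tcp_pos: [585.0, 75.8, 8.0]
tcp_rot: [0.703, -0.05, 0.707, 0.05]
contact_force: [-10.9, -3.6, 9.7]
finger_gap: 87.2
```

Board home, with force again stopping at the same x. Now back off, rise, and turn 207° to reach the lever (tool y to -109.5°, so that it ends at 8° with lever x along cradle +y).

```bash
python3 -m inch '[[0,0,0,-2,0,0,0],[0,-4.5,0,-2,0,0,0],[0,-4.5,0,0,0,0,0],[0,-4.5,0,0,0,0,0],[0,-4.5,0,0,0.181,0,0],[0,0,0,0,0.181,0,0],[0,0,0,0,0.181,0,0],[0,0,0,0,0.181,0,0],[0,0,0,0,0.181,0,0],[0,0,0,0,0.181,0,0],[0,0,0,0,0.181,0,0],[0,0,0,0,0.181,0,0]]'
python3 -m inch '[[0,0,0,0,0.181,0,0],[0,0,0,0,0.181,0,0],[0,0,0,0,0.181,0,0],[0,0,0,0,0.181,0,0],[0,0,0,0,0.181,0,0],[0,0,0,0,0.181,0,0],[0,0,0,0,0.181,0,0],[0,0,0,0,0.181,0,0],[0,0,0,0,0.181,0,0],[0,0,0,0,0.181,0,0],[0,0,0,0,0.181,0,0],[0,0,0,0,0.181,0,0]]'
python3 -c "
from h import *
T=tool();print(T.round(3),arm.get_obs()['joints'].round(2));print(T[:3,:3].T@(np.array([441,-325.2,T[2,3]])-T[:3,3]))"
```

```text
t: 14.72
tcp_pos: [548.1, 70.8, 188.6]
tcp_rot: [0.56, 0.432, 0.56, -0.431]
contact_force: [-0.2, 0.4, -0.5]
finger_gap: 86.7
t: 16.23
tcp_pos: [548.1, 70.8, 188.6]
tcp_rot: [-0.121, 0.697, -0.121, -0.697]
contact_force: [0.1, 0.5, -0.6]
finger_gap: 86.7
[[ 0.00000e+00 -3.37000e-01 -9.42000e-01  5.48149e+02]
 [ 0.00000e+00 -9.42000e-01  3.37000e-01  7.08000e+01]
 [-1.00000e+00 -0.00000e+00 -0.00000e+00  1.88631e+02]
 [ 0.00000e+00  0.00000e+00  0.00000e+00  1.00000e+00]] [-0.91  0.24  0.81  1.74 -0.18  1.24 -1.97]
[-1.21597906e-01  4.08960681e+02 -3.23781000e+01]
```

```bash
python3 -m inch '[[0,0,5.11,-0.4,0,0,0],[0,0,5.11,-0.4,0,0,0],[0,0,5.11,-0.4,0,0,0],[0,0,5.11,-0.4,0,0,0],[0,0,5.11,-0.4,0,0,0],[0,0,5.11,-0.4,0,0,0],[0,0,5.11,-0.4,0,0,0],[0,0,5.11,-0.4,0,0,0],[0,0,0,0,0,0,0],[0,0,0,0,0,0,0]]'
python3 -c "
from h import *
T=tool();print(T.round(3),arm.get_obs()['joints'].round(2));snap('wrist','w3');snap('top','top4')
im=np.hstack([cv2.resize(load('top4')['px'][115:215,250:370,::-1],(480,400)),np.zeros((400,0,3),np.uint8)])
w=cv2.imread('pics/w3.png');cv2.imwrite('pics/c5.png',cv2.resize(w,(800,500)))
cv2.imwrite('pics/c6.png',cv2.resize(im,(800,667))[:600])
print(pix('w3',[[441,-325.2,34],[384.4,-305.2,42],[562.9,-368.3,34]])*1.25)"
```

```text
t: 17.48
tcp_pos: [443.1, -325.4, 188.4]
tcp_rot: [0.119, -0.697, 0.119, 0.697]
contact_force: [0.3, -0.3, -0.3]
finger_gap: 87.0
[[-0.00000e+00 -3.31000e-01 -9.44000e-01  4.43102e+02]
 [ 0.00000e+00 -9.44000e-01  3.31000e-01 -3.25384e+02]
 [-1.00000e+00 -0.00000e+00  0.00000e+00  1.88402e+02]
 [ 0.00000e+00  0.00000e+00  0.00000e+00  1.00000e+00]] [-0.32  0.29  1.03  1.75 -0.26  1.25 -1.13]
[[399.5   235.125]
 [399.375 303.   ]
 [400.25   71.375]]
```

View pics/c5.png

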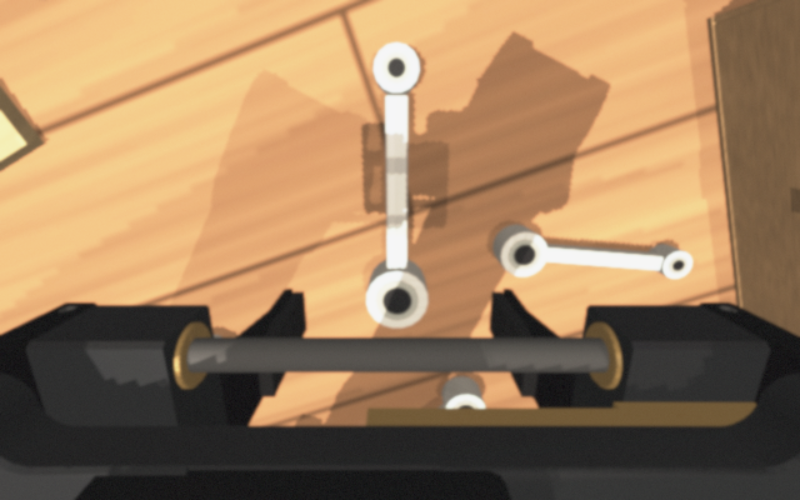

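View pics/c6.png

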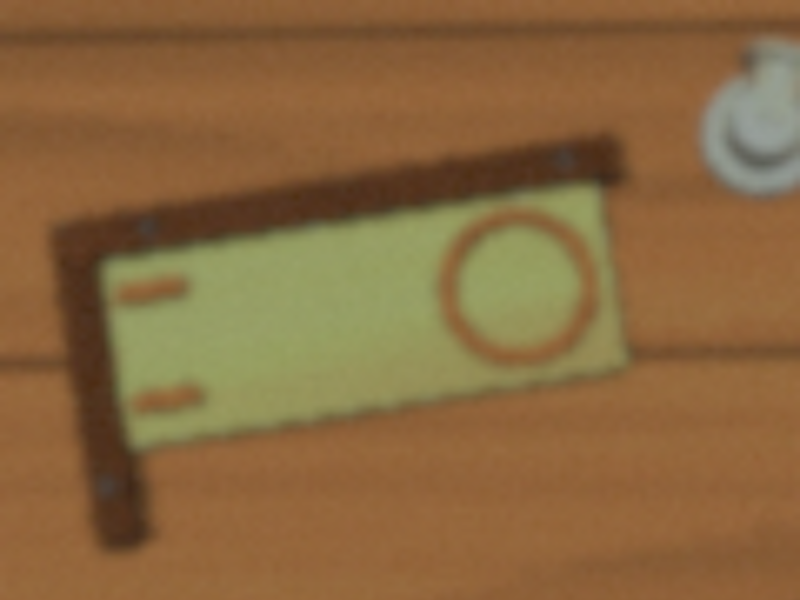

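The top crop shows the board flush and square in the corner, with corners at (100,258), (602,182), (630,363), (133,448) and the ring centre at (519,287). The wrist picture shows the lever upright and centred between the fingers, boss at (398,300) and eye at (396,67); it is much larger than the one beside it at (522,255).

```bash
python3 -c "
from h import *
L=world('w3',np.array([(398,300),(396.5,67)])/1.25,[42,34]);d=(L[1]-L[0])[:2];n=np.linalg.norm(d);print(L,n,np.degrees(np.arctan2(d[1],d[0])))
bp=L[0][:2]+d/n*60;T=tool();print(bp,T[:3,:3].T@(np.r_[bp,T[2,3]]-T[:3,3]))
U=lambda L:np.array(L)/6.667+[250,115]
B=world('top4',U([(100,258),(602,182),(630,363),(133,448)]),18);print(B.tolist())
c=B.mean(0)
for i in range(4):
  e=B[(i+1)%4]-B[i];print(np.hypot(*e[:2]),np.degrees(np.arctan2(e[1],e[0])))
s=world('top4',U([(519,287)]),27)[0]
r=world('top4',U([(160,345)]),30)[0];print('c',c,'seat',s,'rest',r)
for a in (8.,8.3):
  a=np.radians(a);ex=np.array([np.cos(a),np.sin(a)]);ey=np.array([-ex[1],ex[0]])
  print('seat',c[:2]-82.5*ey,'rest',c[:2]+107.5*ey,'bal',c[:2]-22.5*ey,'push est',np.array([585,75.8])+0)
"
```

```text
[[ 387.5 -305.    42. ]
 [ 566.7 -366.6   34. ]] 189.4919523357127 -18.970407808486545
[ 444.24119596 -324.50478611] [ 8.92808983e-06 -2.27483967e-02 -5.38503874e-01]
[[675.3, 220.7, 18.0], [711.6, -43.4, 18.0], [615.2, -56.2, 18.0], [574.4, 203.6, 18.0]]
266.58300771054405 -82.17385118442178
97.24607961249644 -172.43650410293284
262.984182033825 98.92505570226058
102.33875121379972 9.618792220927963
c [644.125  81.175  18.   ] seat [654.4   1.2  27. ] rest [626.2 187.8  30. ]
seat [ 6.55606781e+02 -5.22115671e-01] rest [629.16389165 187.62881739] bal [647.25639477  58.89396845] push est [585.   75.8]
seat [ 6.56034387e+02 -4.60877598e-01] rest [628.60670839 187.54902232] bal [647.37301452  58.91066975] push est [585.   75.8]
```

```bash
python3 -m inch '[[100,5.0,0,0,0,0,0],[100,5.0,0,0,0,0,0],[100,4.0,0,0,0,0,0],[100,2.5,0,0,0,0,0],[100,1.2,0,0,0,0,0],[100,0.5,0,0,0,0,0],[100,0,0,0,0,0,0],[255,0,0,0,0,0,0],[255,0,0,0,0,0,0],[255,0,0,0,0,0,0],[255,0,0,0,0,0,0],[255,0,0,0,0,0,0]]' 45
```

```text
t: 19.08
tcp_pos: [443.1, -325.5, 6.6]
tcp_rot: [-0.119, 0.697, -0.119, -0.697]
contact_force: [0.0, 0.2, 1.6]
finger_gap: 17.6
```

```bash
python3 -m inch '[[255,-1,0,0,0,0,0],[255,-3,0,0,0,0,0],[255,-4,0,0,0,0,0],[255,-4,0,0,0,0,0],[255,-3,0,0,0,0,0],[255,-1,0,0,0,0,0],[255,0,0,0,0,0,0],[255,0,0,0,0,0,0]]'
python3 -c "
from h import *
o=arm.get_obs();print(o['contact_force'],tool()[:3,:3].T@o['torque'],tool().round(4))"
python3 -m inch '[[255,0,-2.5,-0.38,0,0,0],[255,0,-4.5,-0.7,0,0,0],[255,0,-4.9,-0.75,0,0,0],[255,0,-4.9,-0.75,0,0,0],[255,0,-4.9,-0.75,0,0,0],[255,0,-4.9,-0.75,0,0,0],[255,0,-4.9,-0.75,0,0,0],[255,0,-4.9,-0.75,0,0,0],[255,0,-4.2,-0.65,0,0,0],[255,0,-2.37,-0.36,0,0,0],[255,0,0,0,-0.1,0,0],[255,0,0,0,-0.15,0,0]]'
python3 -m inch '[[255,0,0,0,-0.18,0,0],[255,0,0,0,-0.18,0,0],[255,0,0,0,-0.18,0,0],[255,0,0,0,-0.18,0,0],[255,0,0,0,-0.18,0,0],[255,0,0,0,-0.18,0,0],[255,0,0,0,-0.18,0,0],[255,0,0,0,-0.18,0,0],[255,0,0,0,-0.18,0,0],[255,0,0,0,-0.12,0,0],[255,0,0,0,-0.06,0,0],[255,0,0,0,0,0,0]]'
python3 -c "
from h import *
T=tool();print(T.round(4),arm.get_obs()['joints'].round(2));a=np.degrees(np.arctan2(T[1,1],T[0,1]));print(a,T[:3,:3].T@(np.array([647.4,58.1,124.6])-T[:3,3]))"
```

```text
t: 20.08
tcp_pos: [442.4, -325.0, 165.2]
tcp_rot: [0.119, -0.696, 0.118, 0.698]
contact_force: [-0.3, -0.1, -5.1]
finger_gap: 17.2
[-0.29841631 -0.12621073 -5.08001945] [-0.0235638  -0.159416    0.08912547] [[-1.900000e-03 -3.308000e-01 -9.437000e-01  4.423533e+02]
 [ 9.000000e-04 -9.437000e-01  3.308000e-01 -3.250231e+02]
 [-1.000000e+00 -3.000000e-04  2.100000e-03  1.651901e+02]
 [ 0.000000e+00  0.000000e+00  0.000000e+00  1.000000e+00]]
t: 21.58
tcp_pos: [646.7, 58.3, 164.4]
tcp_rot: [0.029, -0.706, 0.03, 0.707]
contact_force: [-0.5, -0.3, -6.1]
finger_gap: 18.1
t: 23.08
tcp_pos: [646.7, 57.9, 164.8]
tcp_rot: [0.533, 0.463, 0.535, -0.464]
contact_force: [-0.3, 0.3, -4.8]
finger_gap: 17.6
[[-2.500000e-03  9.900000e-01  1.408000e-01  6.466848e+02]
 [-3.000000e-04  1.408000e-01 -9.900000e-01  5.789560e+01]
 [-1.000000e+00 -2.600000e-03 -0.000000e+00  1.648459e+02]
 [ 0.000000e+00  0.000000e+00  0.000000e+00  1.000000e+00]] [-0.49  0.44  0.45  1.49 -0.2   1.26  0.12]
8.093474971336681 [40.24392973  0.83995751 -0.10045505]
```

```bash
python3 -m inch '[[255,1.5,0.08,0,0,0,0],[255,1.5,0,0,0,0,0],[255,0.7,0,0,0,0,0],[255,0.3,0,0,0,0,0],[255,0,0,0,0,0,0],[255,0,0,0,0,0,0]]'
python3 -c "
from h import *
T=tool();print(T.round(4));snap('wrist','w5');snap('side','side5');snap('top','top5')
s=load('side5')['px'][100:280,250:490,::-1];w=load('w5')['px'][:,:,::-1]
cv2.imwrite('pics/c7.png',cv2.resize(np.ascontiguousarray(s),(800,600),interpolation=cv2.INTER_CUBIC))
cv2.imwrite('pics/c8.png',cv2.resize(np.ascontiguousarray(w),(800,500)))
ex=np.array([.99,.141]);ey=np.array([-.141,.99]);b=np.array([647.4,58.1])
P=lambda l,z:np.r_[b+(l+.8)*ey,z]
Q=[P(-60,160),P(130,152),P(-60,118),P(130,118)]
print('side',(pix('side5',Q)-[250,100])*[800/240,600/180]);print('wrist',pix('w5',Q+[[655.7,-.5,27],[629,187.6,18]])*1.25)"
```

```text
t: 23.82
tcp_pos: [648.4, 58.3, 127.1]
tcp_rot: [0.534, 0.464, 0.534, -0.463]
contact_force: [-0.5, -0.4, -4.3]
finger_gap: 17.6
[[ 9.000000e-04  9.899000e-01  1.415000e-01  6.484354e+02]
 [ 2.000000e-04  1.415000e-01 -9.899000e-01  5.825470e+01]
 [-1.000000e+00  9.000000e-04 -1.000000e-04  1.270628e+02]
 [ 0.000000e+00  0.000000e+00  0.000000e+00  1.000000e+00]]
side [[394.66666667 139.        ]
 [227.33333333 101.        ]
 [393.         181.33333333]
 [228.         133.33333333]]
wrist [[391.75  471.875]
 [389.75  -39.5  ]
 [392.75  405.25 ]
 [391.25   -0.875]
 [393.875 324.25 ]
 [393.5    53.   ]]
```

View pics/c7.png

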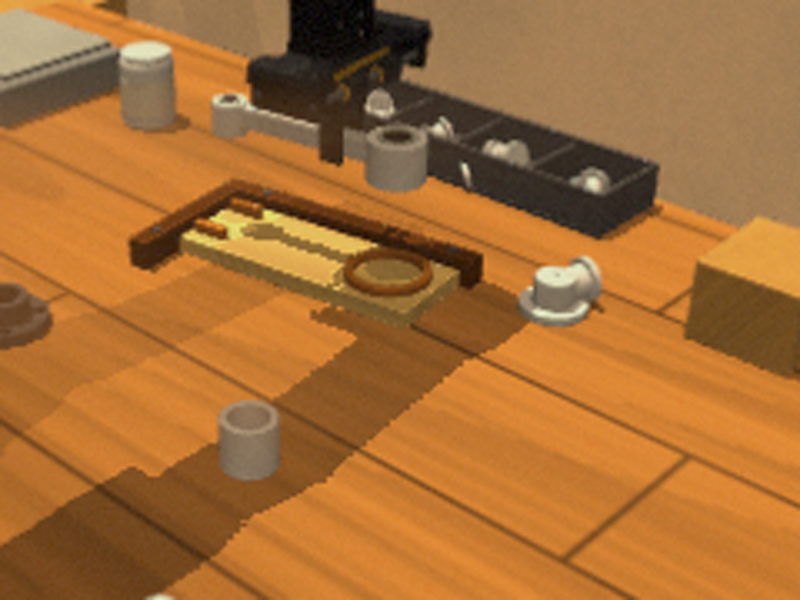

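View pics/c8.png

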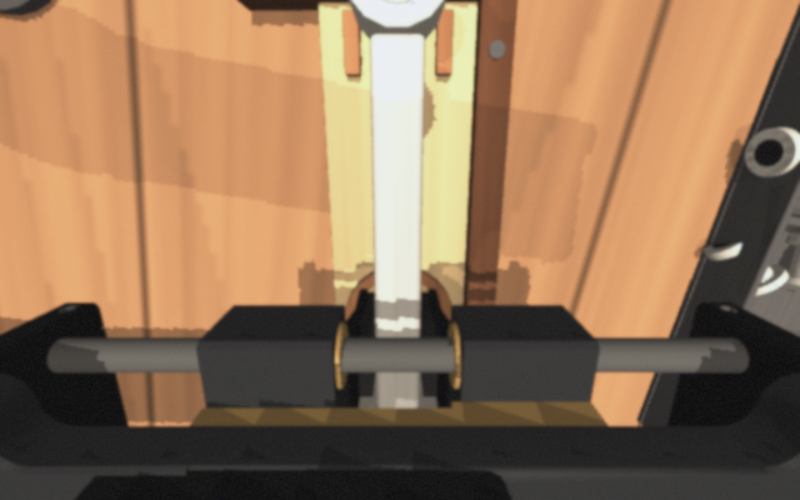

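The side view shows the lever level over the board, with boss (398,134) and eye (230,98) within about 1–2 mm of prediction and the elbow and coupling undisturbed. The wrist view shows the bar (372–421), the cheeks (352, 444) and the ring (347–452) all centred near column 397–399. Next is a numeric cross-check of seat and rest.

```bash
python3 -c "
from h import *
S=lambda L:np.array(L)/[800/240,600/180]+[250,100]
print('side seat,rest',world('side5',S([(389,270),(228,218)]),[27,30]))
print('side boss,eye',world('side5',S([(398,134),(230,98)]),[162.5,154.5]))
W=lambda L:np.array(L)/1.25
print('wrist cheeks near ends, mid',world('w5',W([(352,74),(444,74)]),30), 'ring far edge',world('w5',W([(399,271)]),27),'bar',world('w5',W([(396.5,200)]),154.5))
e=np.array([-.141,.99])
print('expected ring edge',np.array([655.7,-.5])+42*e,'expected boss/eye',np.array([648.4,58.25])-59.2*e,np.array([648.4,58.25])+130.8*e)
o=arm.get_obs();print(o['t'],o['tcp_pos'])"
```

```text
side seat,rest [[654.5  -1.3  27. ]
 [621.1 182.3  30. ]]
side boss,eye [[661.8   0.7 162.5]
 [631.9 186.9 154.5]]
wrist cheeks near ends, mid [[605.3 169.9  30. ]
 [662.4 178.   30. ]] ring far edge [[653.4  43.1  27. ]] bar [[641.3 115.3 154.5]]
expected ring edge [649.778  41.08 ] expected boss/eye [ 6.567472e+02 -3.580000e-01] [629.9572 187.742 ]
23.975 [648.32874352  58.2919406  126.93101659]
```

```bash
python3 -c "
from h import *
print(arm.hand_in());print(arm.get_obs()['tcp_pos'])"
```

```text
the job is handed in; nothing more can be done
None
the job is handed in; nothing more can be done
```

I pushed the board home into the fence corner. Then I gripped the largest lever at its balance point with 45 N, turned it and held it over the board. I handed the job in at about 24 s, with the lever still held.

**Board:** in both directions the push force rose to about 12–15 N with no further travel. The top picture taken after the pushes shows it flush and square in the corner.

**Lever:**
- The tool is level to about 0.1° and at 8.1° yaw, against about 8° for the fence.
- The underside is about 102 mm above the board's top.
- By arm pose, the boss and eye are within about 1 mm of my estimates of the seat and rest.

**Disagreements:**
- The wrist view puts the seat and rest 2–3 mm further from the robot than those estimates.
- The side view puts the lever up to 5 mm off its arm pose, the rest about 8 mm nearer the robot than estimated, and the boss about 7 mm beyond the seat.
- These readings disagree with each other and are larger than the 2 mm calibration error alone, so I made no further correction.

**Other things:** the elbow and coupling looked undisturbed in the last side picture. I did not measure any of the bystanders again.

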